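Push the bark pans home and close the dock cover

ROBOT

A 6-joint arm with a two-finger parallel gripper is mounted at the origin on the work surface. World frame = base frame: x ahead of the robot, y to its left, z up, the work surface at z = 0. Lengths are in m, angles in rad, forces in N, time in s.
With the tool pointing down it reaches from about 0.35 to 0.775 m from the base axis. Payload 7.3 kg.
Tool frame: the origin (TCP) lies midway between the tips of the shut fingers; the grasp point (between the pads) lies 19 mm behind it; z points along the fingers, y is the line along which they close (so a half turn about z gives the same grasp; the last joint's range is limited). The gripper opens to 92 mm and grips with 3 to 60 N. Pads are 19 mm wide; open, the fingers measure 130 mm over their backs; the gripper's body (75 mm by 190 mm) begins 47 mm behind the grasp point.
Start: joints at [1.171, 0.342, 1.524, -0, 1.275, -0.146], TCP at [0.132, 0.508, 0.227] pointing down, gripper open.
Joint ranges: [-2.53, 2.53], [-0.77, 2.02], [0.04, 2.7], [-1, 4.14], [0.28, 2.66], [-3.11, 3.11]. Speed limits (rad/s): [2.57, 2.57, 3.14, 3.14, 3.14, 3.14].

INTERFACE

Orientations are given as [roll, pitch, yaw] about the fixed x, y, z axes, in that order (R = Rz(yaw) Ry(pitch) Rx(roll)).
In Python, from station import state, camera, calibration, sign_off gives the robot as it stands. The module is installed in compiled form; this text tells all that it offers.
- The arm moves only by the tool send_rows, never from a script. Its argument "commands" is a list that holds one entry, the list of rows, each a list of 7 numbers: the shift along the tool's x, y, z scaled (see below), then the turn, a rotation vector about the tool's x, y, z scaled (see below), then the closure, from -1 (fully open) to 1 (shut). A call has 1 to 20 rows; each row is the pose to reach, as a shift and turn from the pose commanded when the call began, along the tool's axes at that moment; what a row does not reach only later rows make up. The controller multiplies each number of a shift by 80 cm and each number of a turn by 45 degrees. A row lasts 1/10 s, in which the tool goes at most 50 mm and 8.59 degrees, less where a joint would pass 70% of its speed; a pose out of reach is approached as far as the arm can. A call with a number of a shift or a turn outside -1 to 1 is refused whole. A call with a gripper value outside its range is refused whole. The fingers move at their own pace and stop on an object; "force" is the grip in N (left out, the last holds). Time passes only in rows, so rows that repeat a pose let the fingers close. It gives the time, the measured TCP pose, the force, the opening and the grip force at its end, in the units of the state.
- state(): the state, without advancing time (a new reading comes with each control period).
- camera(name): name is "scene" or "top" or "wrist"; returns the picture (480x640x3 uint8, red, green, blue); there is no depth.
- calibration(name): a dict with "fx", "fy", "cx", "cy" (pixels), "k1" (the pictures are not rectified: a ray, as slopes to the right and down, at radius r is drawn at 1 + k1 r^2 times it, then the intrinsics apply), "extrinsics" (4x4, takes a point from camera to world coordinates); the wrist camera has in their place "T_tool_cam" (4x4, takes a point from camera to tool coordinates, whose origin is the TCP and whose axes are the flange's). Camera axes: x right, y down, z forward; pixel columns grow to the right and rows downward; lengths in m; the calibration is good to about 2 mm. A picture is of the moment at which its call begins: read the wrist's pose just before it. calibration takes no time and is no camera call.
- sign_off(): hands the job in; it is judged then, once.
The state is a dict: "time": time; "joint_pos": joint angles; "joint_velocities": joint speeds; "tau": joint torques, N m; "tcp_pos": TCP position; "eef_rot": TCP orientation; "force": force on the tool from outside, world axes, zero at the start; "moment": the same for the moment, N m; "width": finger opening in m; "finger_force": force on a finger pad.
Only numpy, scipy, OpenCV 4.12 (cv2) and the standard library are available. Lean on these libraries where they do the work, as an engineer would, in place of code of your own. Each camera call takes 0.05 s, during which the arm holds its last target. There are 200 camera calls.

TASK

Put the chocolate bark away: with the fingertips, push both small pans all the way back into their dock, then push the dock's open cover down until it is fully shut, without slamming it. Do not lift or tip the pans, and leave everything else on the table where it is.

Things in the scene. Friction and masses are not known exactly. Their poses are not given: they have to be found in the camera images.
- dock: Fixed low aluminium dock, 194 deep (x) x 288 wide (y), open at its front (-x, roughly towards the robot's right). Base plate 8 thick; rear, side and middle walls 4 thick with tops at 62; two bays 138 wide, centre lines at y = +71 and -71. Origin: centre of its underside on the table, z up; front edge at x = -97, rear face at +97.
- pan_left: Loose aluminium sheet pan of chocolate bark, 190 long (x) x 130 wide (y) x 30 high, on the base plate in the dock's y = +71 bay. Origin: centre of its underside, axes like the dock's. Starts 30 to 75 mm out of the front. Home: against the rear wall, origin at x = -2 in the dock's frame, front flush with the dock's front edge. About 0.4 kg, slides freely.
- pan_right: The same pan in the dock's y = -71 bay.
- lid (a joint): Angle (rad) of the dock's hinged sheet-steel cover: 0 = shut, level on top of the dock; it grows as the front edge rises; starts at 1.15 to 1.5 (nearly upright, standing along the rear of the dock); stops at 0 and 1.65. The hinge is stiff: the cover stays where it is left, and takes up to about 5 N at its outer half to push shut.
- lid_hinge (a point): Middle of the cover's hinge axis (along the dock's y), at x = +97, z = 63 in the dock's frame. The cover is 288 wide, reaches 199 from the hinge, 4 thick; its outer face is 4 outside the hinge axis. A lip at its free edge turns down 40 and, when shut, hangs 2 mm before the dock's front, so the cover cannot shut over a pan that sticks out.
- lid_edge (a point): Middle of the cover's free edge, on its outer face (the face that looks up when shut), 199 mm from the hinge.
- ramekin: Bystander: white ceramic bowl, 70 across, 45 high, on the table before the dock's front. Origin under its centre.
- jar: Bystander: amber jar, 56 across, 75 high, beside the dock. Origin under its centre.
- cutter: Bystander: steel ring cutter, 60 across, 40 high, before the dock. Origin under its centre.
- spatula: Bystander: spatula lying flat behind the dock.
- carton: Bystander: cardboard carton, 90 x 60 x 50 high. Origin under its centre.
- mug: Bystander: white mug, 80 across, 90 high. Origin under its centre.
- syrup: Bystander: white bottle, 60 across, 170 high. Origin under its centre.
Not all that is in view belongs to the job. Leave any green look-alike of the pan_left alone.

How it is judged:
On the way, in this order (a step that is already met when the one before it is completed fails the run):
1. both pans are pushed home in the dock, the cover still open (x of each of pan_left, pan_right in the frame of dock above -0.008 m and height (world z) of each of pan_left, pan_right below 0.014 m and value of joint lid above 0.3 rad), for 0.2 s.
2. the cover is shut over them (value of joint lid below 0.04 rad), for 0.2 s.
At the end, for the whole second after the job is handed in: Both pans lie flat in the dock within 6 mm of fully home and at rest, and the cover is shut to within 0.04 rad (8 mm at its free edge) (x of each of pan_left, pan_right in the frame of dock above -0.008 m and height (world z) of each of pan_left, pan_right below 0.014 m and value of joint lid below 0.04 rad and linear speed of each of pan_left, pan_right below 0.02 m/s); the robot touches nothing.
It fails at once if a pan is lifted (20 mm off its seat) or tipped (0.2 rad) (height (world z) of any of pan_left, pan_right above 0.028 m or angle between any of pan_left, pan_right's own z axis and vertical above 0.2 rad).
It fails at once if the cover is slammed (faster than 3 rad/s) (velocity of joint lid below -3 rad/s).
It fails at once if a bystander is moved more than 25 mm or knocked over (distance of any of ramekin, jar, cutter, spatula, carton, mug, syrup from where it was at the start of the episode above 0.025 m or angle between any of ramekin, jar, cutter, spatula, carton, mug, syrup's own z axis and vertical above 0.4 rad).
It also fails if it takes over 56 s, if anything falls off the work surface, if the arm or the gripper's body presses on something with over 40 N, if the wrist force passes 120 N, or if a joint passes its speed limit or range.

## Working session

There is one attempt and no reset: what is moved stays moved. The work goes in short steps, Python scripts to look and compute and a tool call to move; the robot and the scene stay as the last step left them, time stands still between calls to the robot, and variables do not carry over. Pictures are saved under pics/ and viewed, at most 10 in all, crops included, and the job is handed in when it is done.

Besides the shell and the picture viewer there is one more tool, called by a JSON object that holds its "fn" and its "kwargs". send_rows: Moves the arm, as the interface text tells. Its arguments: {"type":"object","properties":{"commands":{"type":"array"},"force":{"type":"number"}},"required":["commands"]}

```bash
mkdir -p pics; cat > h.py <<'E'
import numpy as np, cv2
from station import state,camera,calibration,sign_off
def ray(c,uv):
    K=np.array([[c['fx'],0,c['cx']],[0,c['fy'],c['cy']],[0,0,1.]])
    q=(np.array(uv,float)-[c['cx'],c['cy']])/[c['fx'],c['fy']]
    p=q.copy()
    for _ in range(20): p=q/(1+c['k1']*(p@p))
    T=np.array(c['extrinsics']); d=T[:3,:3]@np.array([p[0],p[1],1]); return T[:3,3],d
def onz(c,uv,z):
    o,d=ray(c,uv); return o+d*(z-o[2])/d[2]
def proj(c,P):
    T=np.array(c['extrinsics']); q=T[:3,:3].T@(np.array(P)-T[:3,3]); p=q[:2]/q[2]
    p=p*(1+c['k1']*(p@p)); return p*[c['fx'],c['fy']]+[c['cx'],c['cy']]
E
python3 - <<'E'
from h import *
for n in('scene','top'):
    cv2.imwrite(f'pics/{n}0.png',camera(n)[:,:,::-1]); c=calibration(n); print(n,c)
s=state();print(s['time'],s['tcp_pos'],s['eef_rot'],s['width'])
E
```

```text
scene {'fx': 441.62545214286, 'fy': 441.62545214286, 'cx': 318.0027184340548, 'cy': 237.57656439011768, 'k1': 0.01840452095114745, 'extrinsics': array([[ 0.82133726,  0.49392261, -0.2853867 ,  0.76779455],
       [ 0.57042797, -0.71476298,  0.40463046, -0.43595401],
       [-0.00412772, -0.49513062, -0.86880874,  0.96977095],
       [ 0.        ,  0.        ,  0.        ,  1.        ]])}
top {'fx': 546.3300959062067, 'fy': 546.3300959062067, 'cx': 318.08544207928054, 'cy': 239.51397870584157, 'k1': -0.13923777938858353, 'extrinsics': array([[-2.79370606e-03, -9.91703043e-01,  1.28519533e-01,
         2.99312038e-01],
       [-9.99764155e-01,  1.98519304e-06, -2.17171537e-02,
         1.62840760e-02],
       [ 2.15367123e-02, -1.28549894e-01, -9.91469160e-01,
         1.26264704e+00],
       [ 0.00000000e+00,  0.00000000e+00,  0.00000000e+00,
         1.00000000e+00]])}
0.1 [0.13166732 0.5078482  0.22612558] [-3.14024033e+00 -1.85699626e-04  2.88776586e+00] 0.09167819859277598
```

View pics/scene0.png

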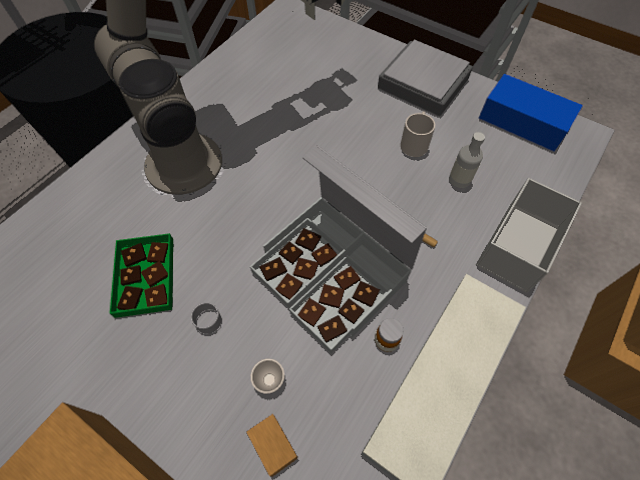

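View pics/top0.png

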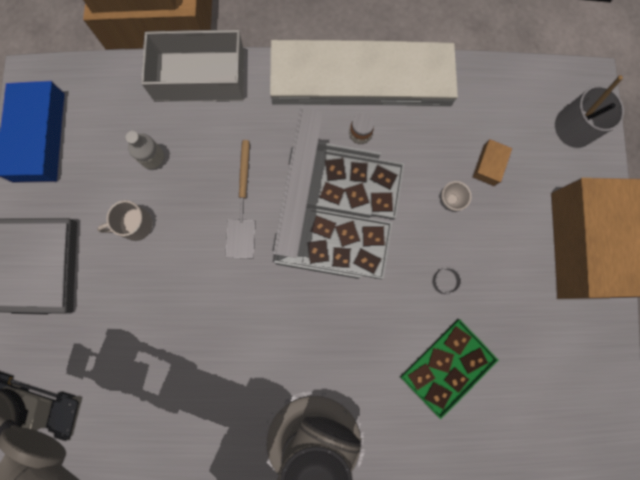

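The top picture shows the dock at about (340,215), front to image right (world −y). Both bark pans stick out at x ≈ 390–400. The cover stands upright at x ≈ 300. The ramekin is at (456,196) and the cutter at (447,281). There are three pan-like trays. The green one at (449,368) is the look-alike and stays put. The two grey ones in the dock, at (360,187) and (346,244), are the pans. I'll confirm that in an enlarged crop.

```bash
python3 - <<'E'
import cv2
a=cv2.imread('pics/top0.png')[95:295,255:475]
b=cv2.resize(a,None,fx=3,fy=3,interpolation=cv2.INTER_CUBIC)
cv2.imwrite('pics/c0.png',b[:600])
E
```

```text
(no output)
```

View pics/c0.png

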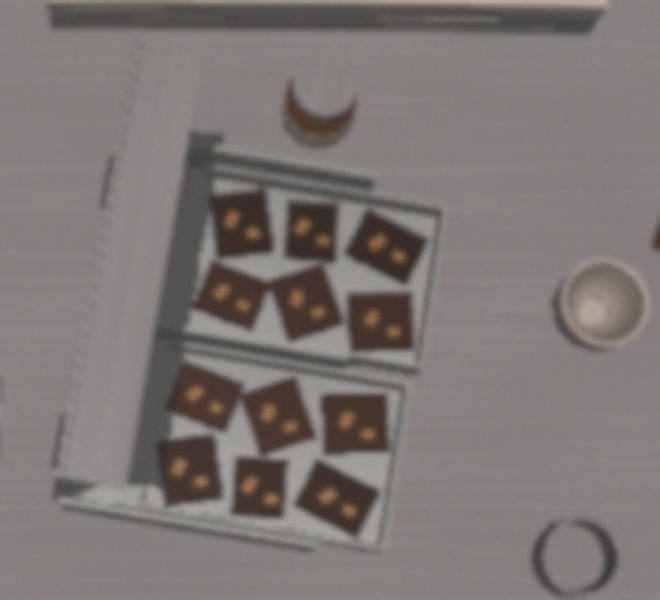

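The crop confirms the two grey pans in the dock, with front rim corners at crop (443,208), (417,371), (405,386) and (381,550). The dock wall front ends are at (373,184) and (312,549). Next I measure these.

```bash
python3 - <<'E'
from h import *
c=calibration('top'); np.set_printoptions(precision=4,suppress=True)
P=lambda u,v,z: onz(c,(255+u/3-.33,95+v/3-.33),z)
wr=P(373,184,.062);wl=P(312,549,.062)
a,b,d,e=[P(*p,.038) for p in((443,208),(417,371),(405,386),(381,550))]
print('walls',wr,wl,np.linalg.norm(wr-wl)); print('pans',a,b,np.linalg.norm(a-b),d,e,np.linalg.norm(d-e))
for yv in (wl-wr,b-a,e-d): print('yaw y', np.degrees(np.arctan2(yv[1],yv[0])))
# rear corners of dock front-wall... yaw from wall lines
yv=(wl-wr);yv/=np.linalg.norm(yv); xv=np.array([yv[1],-yv[0],0]); 
F=(wr+wl)/2; F[2]=0; O=F+.097*xv; print('xv',xv,'O',O)
D=lambda p:((p-O)@xv,(p-O)@yv)
for p in(a,b,d,e): print(D(p))
for n,(u,v,z) in dict(ram=(603,303,.045),cut=(575,557,.04),jar=(320,85,.075)).items():
    p=P(u,v,z);print(n,p,D(p))
# lid free edge : search for angle from the two cameras
for th in(1.15,1.3,1.4,1.5):
    for s in(.144,-.144):
        L=O+xv*(.097-.199*np.cos(th)+.004*np.sin(th))+yv*s; L[2]=.063+.199*np.sin(th)+.004*np.cos(th)
        print(th,s,(proj(c,L)-[255,95])*3,proj(calibration('scene'),L))
h=O+xv*.097;h[2]=.063
for s in(.144,-.144):print('hinge',(proj(c,h+yv*s)-[255,95])*3,proj(calibration('scene'),h+yv*s))
E
```

```text
walls [ 0.6468 -0.1494  0.062 ] [ 0.3702 -0.0992  0.062 ] 0.28117809955018586
pans [ 0.635  -0.2069  0.038 ] [ 0.5069 -0.1835  0.038 ] 0.13029168107857372 [ 0.4953 -0.174   0.038 ] [ 0.3707 -0.1535  0.038 ] 0.12629844469876025
yaw y 169.72036743943912
yaw y 169.64488827848032
yaw y 170.64978939994597
xv [0.1785 0.9839 0.    ] O [ 0.5258 -0.0289  0.    ]
(np.float64(-0.1556948757831077), np.float64(-0.13924553836281897))
(np.float64(-0.15552323480000524), np.float64(-0.00895397034073363))
(np.float64(-0.14828260944603275), np.float64(0.004137489181221665))
(np.float64(-0.15033126645228242), np.float64(0.13041931739809753))
ram [ 0.5592 -0.3282  0.045 ] (np.float64(-0.2885970465377379), np.float64(-0.08623680167916714))
cut [ 0.3645 -0.301   0.04  ] (np.float64(-0.29650680473803354), np.float64(0.11016076419643808))
jar [ 0.7207 -0.1089  0.075 ] (np.float64(-0.04401850234436389), np.float64(-0.20601343255653445))
1.15 0.144 [154.3131 502.8707] [293.2368 164.3118]
1.15 -0.144 [233.6996  67.1428] [400.025  250.6328]
1.3 0.144 [109.1999 493.398 ] [302.8497 153.82  ]
1.3 -0.144 [191.1968  54.3241] [410.6496 238.6901]
1.4 0.144 [ 77.8047 487.1652] [309.4905 147.4431]
1.4 -0.144 [161.4295  46.8666] [417.6903 231.1902]
1.5 0.144 [ 45.9284 481.116 ] [316.193  141.6736]
1.5 -0.144 [131.0468  40.4322] [424.5617 224.2003]
hinge [ 50.0967 505.7023] [319.6612 193.8332]
hinge [121.4343 133.1792] [409.352  267.1312]
```

```bash
cat >> h.py <<'E'
from scipy.spatial.transform import Rotation as Ro
xv=np.array([np.cos(np.radians(79.8)),np.sin(np.radians(79.8)),0]);yv=np.array([-xv[1],xv[0],0])
O=np.array([.5280,-.0291,0])
W=lambda x,y,z:O+xv*x+yv*y+[0,0,z]
def rows(pts,yaw,p0=None,r0=None):
    s=state(); p0=np.array(s['tcp_pos']) if p0 is None else p0
    R=Ro.from_euler('xyz',s['eef_rot'] if r0 is None else r0)
    t=(R.inv()*Ro.from_euler('xyz',[np.pi,0,yaw])).as_rotvec()/np.radians(45)
    for p in pts: print(np.round(R.inv().apply(p-p0)/.8,4).tolist(),np.round(t,3).tolist())
E
python3 - <<'E'
from h import *
rows([np.array([.132,.508,.34]),np.array([.45,.25,.34])],2.14)
E
```

```text
[-0.0003, 0.0001, -0.1423] [-0.002, 0.0, 0.952]
[-0.4661, -0.2123, -0.1421] [-0.002, 0.0, 0.952]
```

{"fn": "send_rows", "kwargs": {"commands": [[[0,0,-0.142,0,0,0,-1],[0,0,-0.142,0,0,0,-1],[-0.466,-0.212,-0.142,-0.002,0,0.95,-1],[-0.466,-0.212,-0.142,-0.002,0,0.95,-1],[-0.466,-0.212,-0.142,-0.002,0,0.95,-1],[-0.466,-0.212,-0.142,-0.002,0,0.95,-1],[-0.466,-0.212,-0.142,-0.002,0,0.95,-1],[-0.466,-0.212,-0.142,-0.002,0,0.95,-1],[-0.466,-0.212,-0.142,-0.002,0,0.95,-1],[-0.466,-0.212,-0.142,-0.002,0,0.95,-1],[-0.466,-0.212,-0.142,-0.002,0,0.95,-1],[-0.466,-0.212,-0.142,-0.002,0,0.95,-1]]]}}

```text
time: 1.3
tcp_pos: [0.451, 0.2492, 0.3395]
eef_rot: [-3.142, -0.001, 2.138]
force: [-0.7, -0.0, 0.4]
width: 0.0918
finger_force: 0.0
```

```bash
python3 - <<'E'
from h import *
print(state()['tcp_pos'],state()['eef_rot'],state()['joint_pos'])
print(W(-.2,-.003,.34))
rows([W(-.2,-.003,.34),W(-.2,-.003,.06)],1.393)
E
```

```text
[0.45099185 0.24921609 0.33952571] [-3.14156822e+00 -9.97341701e-04  2.13840678e+00] [ 3.55407614e-01  2.61832317e-01  1.32938292e+00  9.70021682e-04
  1.55061137e+00 -2.12222545e-01]
[ 0.49553564 -0.22647038  0.34      ]
[-0.5313, -0.2727, -0.0011] [-0.001, -0.001, 0.949]
[-0.5316, -0.2727, 0.3489] [-0.001, -0.001, 0.949]
```

{"fn": "send_rows", "kwargs": {"commands": [[[-0.531,-0.273,-0.001,0,0,0.949,-1],[-0.531,-0.273,-0.001,0,0,0.949,-1],[-0.531,-0.273,-0.001,0,0,0.949,-1],[-0.531,-0.273,-0.001,0,0,0.949,-1],[-0.531,-0.273,-0.001,0,0,0.949,-1],[-0.531,-0.273,-0.001,0,0,0.949,-1],[-0.531,-0.273,-0.001,0,0,0.949,-1],[-0.531,-0.273,-0.001,0,0,0.949,-1],[-0.531,-0.273,-0.001,0,0,0.949,-1],[-0.531,-0.273,-0.001,0,0,0.949,-1],[-0.531,-0.273,-0.001,0,0,0.949,-1],[-0.531,-0.273,-0.001,0,0,0.949,-1],[-0.531,-0.273,0.349,0,0,0.949,-1],[-0.531,-0.273,0.349,0,0,0.949,-1],[-0.531,-0.273,0.349,0,0,0.949,-1],[-0.531,-0.273,0.349,0,0,0.949,-1],[-0.531,-0.273,0.349,0,0,0.949,-1],[-0.531,-0.273,0.349,0,0,0.949,-1],[-0.531,-0.273,0.349,0,0,0.949,-1]]]}}

```text
time: 3.2
tcp_pos: [0.4939, -0.2207, 0.0572]
eef_rot: [-3.134, -0.005, 1.399]
force: [-0.4, -0.1, 0.6]
width: 0.0912
finger_force: 0.0
```

```bash
python3 - <<'E'
from h import *
for n in('scene','wrist'): cv2.imwrite(f'pics/{n}1.png',camera(n)[:,:,::-1])
im=np.hstack([cv2.resize(cv2.imread('pics/scene1.png')[140:400,180:440],(400,400)),cv2.resize(cv2.imread('pics/wrist1.png'),(400,400))])
cv2.imwrite('pics/m1.png',im)
rows([W(-.2,-.003,.02),W(-.165,-.003,.02),W(-.108,-.003,.02),W(-.104,-.003,.02)],1.393)
E
```

```text
[-0.0043, -0.001, 0.0521] [0.002, -0.002, 0.007]
[0.0394, -0.0008, 0.0521] [0.002, -0.002, 0.007]
[0.1107, -0.0004, 0.0522] [0.002, -0.002, 0.007]
[0.1157, -0.0004, 0.0522] [0.002, -0.002, 0.007]
```

View pics/m1.png

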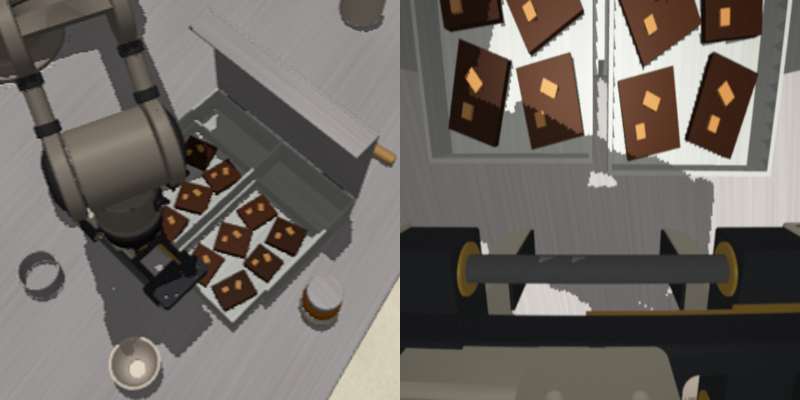

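The fingers stand in front of both pans, astride the middle wall. Ramekin and cutter are clear. Now lower and push.

{"fn": "send_rows", "kwargs": {"commands": [[[-0.004,-0.001,0.052,0,0,0.006,-1],[-0.004,-0.001,0.052,0,0,0.006,-1],[0.014,-0.001,0.052,0,0,0.006,-1],[0.026,-0.001,0.052,0,0,0.006,-1],[0.036,-0.001,0.052,0,0,0.006,-1],[0.046,-0.001,0.052,0,0,0.006,-1],[0.056,-0.001,0.052,0,0,0.006,-1],[0.066,-0.001,0.052,0,0,0.006,-1],[0.076,-0.001,0.052,0,0,0.006,-1],[0.085,-0.001,0.052,0,0,0.006,-1],[0.092,-0.001,0.052,0,0,0.006,-1],[0.098,-0.001,0.052,0,0,0.006,-1],[0.102,-0.001,0.052,0,0,0.006,-1],[0.106,-0.001,0.052,0,0,0.006,-1],[0.106,-0.001,0.052,0,0,0.006,-1]]]}}

```text
time: 4.8
tcp_pos: [0.5116, -0.1419, 0.021]
eef_rot: [3.136, 0.001, 1.392]
force: [-0.2, -6.0, 3.7]
width: 0.0921
finger_force: 2.9
```

```bash
python3 - <<'E'
from h import *
s=state();p=np.array(s['tcp_pos'])-O;print(p@xv,p@yv,p[2],s['force'],s['eef_rot'])
for n in('top','wrist'): cv2.imwrite(f'pics/{n}2.png',camera(n)[:,:,::-1])
im=np.hstack([cv2.resize(cv2.imread('pics/top2.png')[130:300,250:420],(400,400)),cv2.resize(cv2.imread('pics/wrist2.png'),(400,400))])
cv2.imwrite('pics/m2.png',im)
E
```

```text
-0.11393193111833758 -0.003886332829818049 0.020978835027649585 [-0.21035174 -6.049703    3.74851252] [3.13640870e+00 9.38517715e-04 1.39231899e+00]
```

View pics/m2.png

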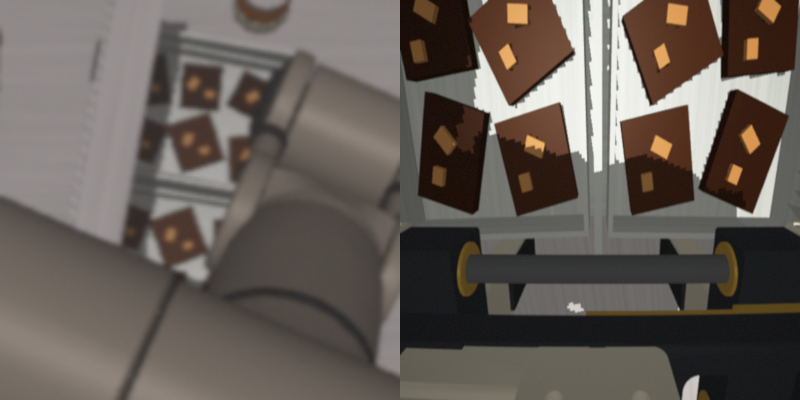

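{"fn": "send_rows", "kwargs": {"commands": [[[0.004,0,0,0,0,0,-1],[0.007,0,0,0,0,0,-1],[0.007,0,0,0,0,0,-1]]]}}

```text
time: 5.2
tcp_pos: [0.5119, -0.1404, 0.021]
eef_rot: [3.137, 0.007, 1.396]
force: [-7.9, -25.7, 3.9]
width: 0.0916
finger_force: 13.1
```

```bash
python3 - <<'E'
from h import *
s=state();p=np.array(s['tcp_pos'])-O;print(p@xv,p@yv,p[2],s['force'],s['moment'])
E
```

```text
-0.11237294809485399 -0.0038328234046361475 0.021013793450238044 [ -7.94492172 -25.7249056    3.86994347] [-4.23742664  1.3247326   0.81796511]
```

{"fn": "send_rows", "kwargs": {"commands": [[[-0.04,0,0,0,0,0,-1],[-0.08,0,0,0,0,0,-1],[-0.1,0,-0.06,0,0,0,-1],[-0.1,0,-0.12,0,0,0,-1],[-0.1,0,-0.18,0,0,0,-1],[-0.1,0,-0.18,0,0,0,-1],[-0.1,0,-0.18,0,0,0,-1]]]}}

```text
time: 5.9
tcp_pos: [0.4973, -0.214, 0.1647]
eef_rot: [3.138, -0.0, 1.392]
force: [-0.1, 0.3, -0.6]
width: 0.0917
finger_force: 0.0
```

```bash
python3 - <<'E'
from h import *
s=state();print(s['tcp_pos'],s['eef_rot'],s['force'])
im=camera('wrist')[:,:,::-1]; cv2.imwrite('pics/w3.png',im)
E
```

```text
[ 0.49727661 -0.21398985  0.16465857] [ 3.13761122e+00 -3.93409730e-04  1.39217038e+00] [-0.10760255  0.25417156 -0.63452352]
```

View pics/w3.png

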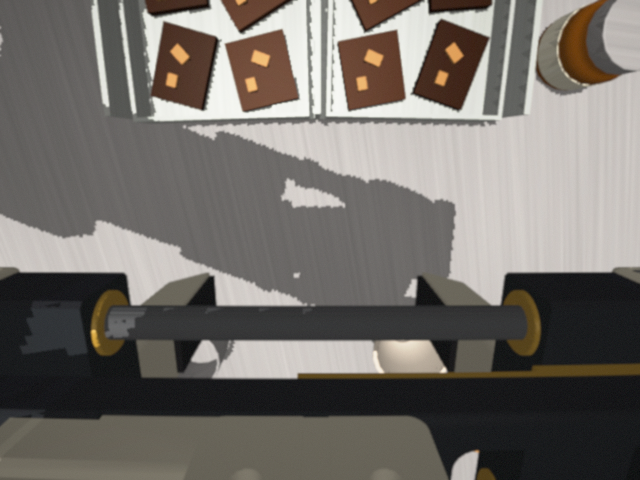

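The wrist view shows both pan front rims level with each other at row ~122. The wall ends are at row ~115 at (108,116) and (530,114), with the middle wall at (318,117).

```bash
python3 - <<'E'
from h import *
c=calibration('wrist'); im=cv2.imread('pics/w3.png')
T=np.eye(4);T[:3,:3]=Ro.from_euler('xyz',[3.13761122,-3.934e-4,1.39217]).as_matrix();T[:3,3]=[.49727661,-.21398985,.16465857]
c['extrinsics']=T@np.array(c['T_tool_cam'])
D=lambda p:((p-O)@xv,(p-O)@yv)
for u,v,z in((160,122,.038),(300,121,.038),(340,121,.038),(485,122,.038),(108,116,.062),(130,116,.062),(318,117,.062),(510,114,.062),(530,114,.062)):
    print((u,v),np.round(D(onz(c,(u,v),z)),4))
cv2.imwrite('pics/z3.png',np.vstack([cv2.resize(im[90:140,x:x+200],None,fx=4,fy=4,interpolation=2) for x in(80,240,370)]))
E
```

```text
(160, 122) [-0.1048  0.1114]
(300, 121) [-0.1044  0.008 ]
(340, 121) [-0.1044 -0.0214]
(485, 122) [-0.1044 -0.129 ]
(108, 116) [-0.1018  0.137 ]
(130, 116) [-0.102   0.1219]
(318, 117) [-0.1032 -0.005 ]
(510, 114) [-0.1004 -0.1349]
(530, 114) [-0.1002 -0.1488]
```

View pics/z3.png

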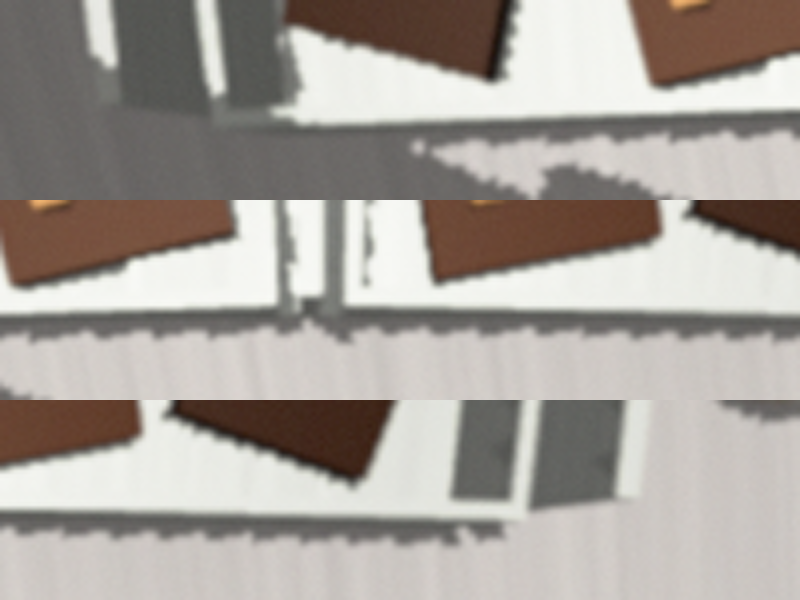

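Both pans sit level with each other and flush with the wall ends (measured within 1–3 mm), and the rear wall gave 27 N of resistance, so they are home. I shift the dock origin about −4.5 mm in x and −5 mm in y to match. Now over the cover to its rear.

```bash
cat >> h.py <<'E'
O=W(-.0045,-.005,0)
E
python3 - <<'E'
from h import *
print(W(.175,0,.36))
rows([W(-.18,0,.36),W(.175,0,.36),W(.175,0,.232)],1.392)
E
```

```text
[0.56311393 0.13781993 0.36      ]
[0.0037, 0.0044, -0.2462] [0.001, -0.002, 0.0]
[0.4475, 0.0041, -0.2455] [0.001, -0.002, 0.0]
[0.4472, 0.004, -0.0855] [0.001, -0.002, 0.0]
```

{"fn": "send_rows", "kwargs": {"commands": [[[0.004,0.004,-0.246,0,0,0,1],[0.004,0.004,-0.246,0,0,0,1],[0.004,0.004,-0.246,0,0,0,1],[0.004,0.004,-0.246,0,0,0,1],[0.004,0.004,-0.246,0,0,0,1],[0.004,0.004,-0.246,0,0,0,1],[0.447,0.004,-0.246,0,0,0,1],[0.447,0.004,-0.246,0,0,0,1],[0.447,0.004,-0.246,0,0,0,1],[0.447,0.004,-0.246,0,0,0,1],[0.447,0.004,-0.246,0,0,0,1],[0.447,0.004,-0.246,0,0,0,1],[0.447,0.004,-0.246,0,0,0,1],[0.447,0.004,-0.246,0,0,0,1],[0.447,0.004,-0.246,0,0,0,1],[0.447,0.004,-0.246,0,0,0,1]]]}}

```text
time: 7.55
tcp_pos: [0.563, 0.1357, 0.3584]
eef_rot: [-3.139, 0.0, 1.391]
force: [0.1, 0.7, 0.3]
width: 0.0005
finger_force: 0.0
```

```bash
python3 - <<'E'
from h import *
s=state();print(s['tcp_pos'],s['eef_rot'],s['joint_pos'],s['width'])
cv2.imwrite('pics/s4.png',camera('scene')[:,:,::-1]);cv2.imwrite('pics/t4.png',camera('top')[:,:,::-1])
im=np.hstack([cv2.resize(cv2.imread('pics/s4.png')[140:400,180:440],(400,400)),cv2.resize(cv2.imread('pics/t4.png')[100:300,240:440],(400,400))])
cv2.imwrite('pics/m4.png',im)
th=np.array([1.5,1.35,1.2,1.05,.9,.75,.6,.5,.4,.3,.2,.15,.1,.05,0,-.02])
r=.17
print('down');rows([W(.175,0,.232)],1.392)
p0=W(.175,0,.232)
rows([W(.097-r*np.cos(t)+.004*np.sin(t)+.0095,0,.063+r*np.sin(t)+.004*np.cos(t)) for t in th],1.392,p0,[np.pi,0,1.392])
E
```

```text
[0.56298339 0.13574336 0.35843989] [-3.13903136e+00  9.83514443e-05  1.39106671e+00] [1.03942769e-01 3.90438884e-01 1.09635085e+00 6.24775921e-04
 1.65728936e+00 2.83725711e-01] 0.0005033487061574558
down
[0.0032, -0.0007, 0.1595] [-0.001, -0.001, -0.003]
[-0.0957, 0.0001, -0.0011] [0.0, 0.0, 0.0]
[-0.1273, 0.0001, 0.0028] [0.0, 0.0, 0.0]
[-0.158, 0.0001, 0.0114] [0.0, 0.0, 0.0]
[-0.187, 0.0001, 0.0244] [0.0, 0.0, 0.0]
[-0.2138, 0.0002, 0.0417] [0.0, 0.0, 0.0]
[-0.2377, 0.0002, 0.0627] [0.0, 0.0, 0.0]
[-0.2582, 0.0002, 0.0871] [0.0, 0.0, 0.0]
[-0.2697, 0.0002, 0.105] [0.0, 0.0, 0.0]
[-0.2794, 0.0002, 0.1239] [0.0, 0.0, 0.0]
[-0.2872, 0.0002, 0.1437] [0.0, 0.0, 0.0]
[-0.2929, 0.0002, 0.1641] [0.0, 0.0, 0.0]
[-0.295, 0.0002, 0.1746] [0.0, 0.0, 0.0]
[-0.2966, 0.0002, 0.1851] [0.0, 0.0, 0.0]
[-0.2976, 0.0002, 0.1956] [0.0, 0.0, 0.0]
[-0.2981, 0.0002, 0.2062] [0.0, 0.0, 0.0]
[-0.2982, 0.0002, 0.2105] [0.0, 0.0, 0.0]
```

View pics/m4.png

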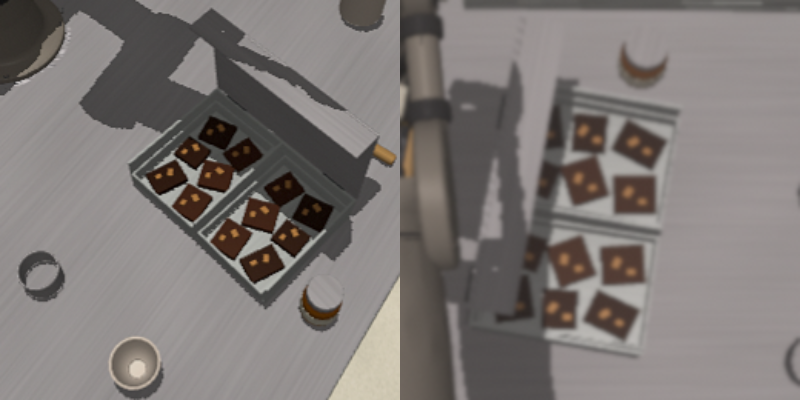

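Both pans are fully in, and the cover stands clear in front of the tool. Lower behind it and push it over gently.

{"fn": "send_rows", "kwargs": {"commands": [[[0.003,0,0.08,0,0,0,1],[0.003,0,0.158,0,0,0,1],[0.003,0,0.158,0,0,0,1],[0.003,0,0.158,0,0,0,1],[-0.03,0,0.158,0,0,0,1],[-0.06,0,0.158,0,0,0,1],[-0.08,0,0.158,0,0,0,1],[-0.094,0,0.158,0,0,0,1],[-0.109,0,0.16,0,0,0,1],[-0.125,0,0.162,0,0,0,1],[-0.14,0,0.166,0,0,0,1],[-0.155,0,0.17,0,0,0,1],[-0.17,0,0.177,0,0,0,1],[-0.184,0,0.183,0,0,0,1],[-0.198,0,0.192,0,0,0,1],[-0.211,0,0.2,0,0,0,1],[-0.223,0,0.21,0,0,0,1],[-0.235,0,0.221,0,0,0,1]]]}}

```text
time: 9.45
tcp_pos: [0.5297, -0.0488, 0.1824]
eef_rot: [3.141, -0.001, 1.392]
force: [0.6, 1.8, 0.6]
width: 0.0
finger_force: 0.7
```

```bash
python3 - <<'E'
from h import *
s=state();p=np.array(s['tcp_pos'])-O;print(p@xv,p@yv,p[2],s['eef_rot'],s['force'])
cv2.imwrite('pics/s5.png',cv2.resize(camera('scene')[140:400,180:440,::-1],(400,400)))
r=.17
th=np.array([.75,.65,.55,.45,.35,.25,.2,.15,.1,.05,0,-.02])
rows([W(.097-r*np.cos(t)+.004*np.sin(t)+.0095,0,.063+r*np.sin(t)+.004*np.cos(t)) for t in th],1.392)
E
```

```text
-0.01460198283907715 -0.0001670095846608222 0.18238315368051927 [ 3.14141317e+00 -1.47661383e-03  1.39157714e+00] [0.638667   1.77585383 0.56539886]
[0.0009, 0.0007, -0.0013] [-0.003, -0.001, -0.001]
[-0.0132, 0.0008, 0.0147] [-0.003, -0.001, -0.001]
[-0.0256, 0.0009, 0.0319] [-0.003, -0.001, -0.001]
[-0.0362, 0.0009, 0.0503] [-0.003, -0.001, -0.001]
[-0.045, 0.001, 0.0697] [-0.003, -0.001, -0.001]
[-0.0518, 0.0011, 0.0898] [-0.003, -0.001, -0.001]
[-0.0544, 0.0011, 0.1001] [-0.003, -0.001, -0.001]
[-0.0565, 0.0011, 0.1105] [-0.003, -0.001, -0.001]
[-0.0581, 0.0012, 0.121] [-0.003, -0.001, -0.001]
[-0.0591, 0.0012, 0.1316] [-0.003, -0.001, -0.001]
[-0.0596, 0.0012, 0.1422] [-0.003, -0.001, -0.001]
[-0.0597, 0.0012, 0.1465] [-0.003, -0.001, -0.001]
```

View pics/s5.png

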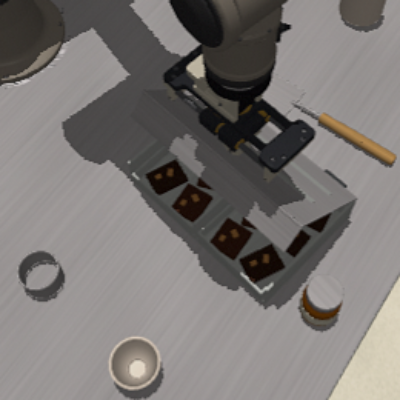

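The cover has folded to about 0.75 rad under the fingertips, with low force. Continuing down the arc.

{"fn": "send_rows", "kwargs": {"commands": [[[-0.007,0,0.007,0,0,0,1],[-0.014,0,0.016,0,0,0,1],[-0.02,0,0.024,0,0,0,1],[-0.026,0,0.033,0,0,0,1],[-0.031,0,0.042,0,0,0,1],[-0.036,0,0.051,0,0,0,1],[-0.041,0,0.06,0,0,0,1],[-0.045,0,0.07,0,0,0,1],[-0.049,0,0.08,0,0,0,1],[-0.052,0,0.09,0,0,0,1],[-0.054,0,0.1,0,0,0,1],[-0.056,0,0.11,0,0,0,1],[-0.058,0,0.12,0,0,0,1],[-0.059,0,0.128,0,0,0,1],[-0.059,0,0.134,0,0,0,1],[-0.06,0,0.14,0,0,0,1],[-0.06,0,0.142,0,0,0,1],[-0.06,0,0.142,0,0,0,1]]]}}

```text
time: 11.3
tcp_pos: [0.5216, -0.095, 0.0694]
eef_rot: [3.141, -0.002, 1.392]
force: [0.4, -0.5, 0.0]
width: -0.0
finger_force: 0.0
```

{"fn": "send_rows", "kwargs": {"commands": [[[0,0,0.003,0,0,0,1],[0,0,0.005,0,0,0,1],[0,0,0.007,0,0,0,1],[0,0,0.007,0,0,0,1]]]}}

```text
time: 11.7
tcp_pos: [0.5218, -0.0952, 0.067]
eef_rot: [3.139, -0.001, 1.392]
force: [-8.8, 2.7, 26.7]
width: 0.0008
finger_force: 13.7
```

27 N of resistance at z = 0.067 is exactly the shut height. Now lift off and check.

{"fn": "send_rows", "kwargs": {"commands": [[[0,0,-0.05,0,0,0,1],[0,0,-0.1,0,0,0,1],[0,0,-0.16,0,0,0,1],[0,0,-0.22,0,0,0,1],[-0.2,0,-0.24,0,0,0,1],[-0.2,0,-0.24,0,0,0,1],[-0.2,0,-0.24,0,0,0,1],[-0.2,0,-0.24,0,0,0,1],[-0.2,0,-0.24,0,0,0,1],[-0.2,0,-0.24,0,0,0,1]]]}}

```text
time: 12.7
tcp_pos: [0.4929, -0.2519, 0.2553]
eef_rot: [3.142, -0.002, 1.392]
force: [-0.6, 1.1, 0.1]
width: 0.0006
finger_force: 0.0
```

```bash
python3 - <<'E'
from h import *
s=state();print(s['tcp_pos'],s['force'],s['time'])
a=camera('scene')[:,:,::-1].copy();c=calibration('scene')
for x,y in((-.102,.144),(-.102,-.144),(.097,.144),(.097,-.144)):
    cv2.circle(a,tuple(int(v) for v in np.round(proj(c,W(x,y,.067)))),1,(0,0,255),-1)
cv2.imwrite('pics/s6.png',cv2.resize(a[140:400,180:440],(600,600)))
E
```

```text
[ 0.49288993 -0.2518957   0.25534243] [-0.56522516  1.12149452  0.086036  ] 12.7
```

View pics/s6.png

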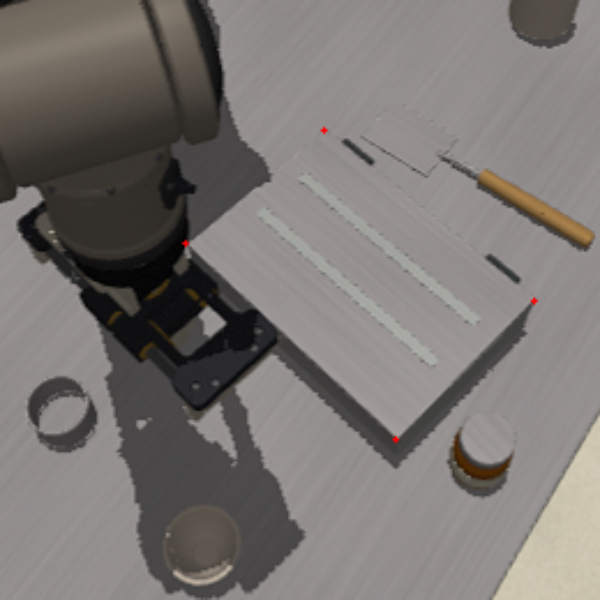

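The cover is shut, with its corners on the predicted level positions. The ramekin, cutter, jar and spatula are where they were, and the arm is clear, so I hand the job in.

```bash
python3 -c "
from station import sign_off
print(sign_off())"
```

```text
the job is handed in; nothing more can be done
None
```

Job handed in at about 12.7 s: both pans are pushed home and the cover is shut (27 N of resistance at its shut height); nearby bystanders look unmoved, and sign-off returned no verdict.

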